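Unhook the nozzle caddy from its safety hook

ROBOT

A 7-joint arm with a two-finger parallel gripper is mounted at the origin on the work surface. World frame = base frame: x ahead of the robot, y to its left, z up, the work surface at z = 0. Lengths are in m, angles in rad, forces in N, time in s.
With the tool pointing down it reaches from about 0.425 to 0.975 m from the base axis. Payload 16.7 kg.
Tool frame: the origin (TCP) lies at the very end of the fingers, on their centre line; the grasp point (between the pads) lies 19 mm behind it (arm.tcp_to_grasp is the distance from the TCP to the grasp point, in m); x points along the fingers, y is the direction in which the jaws open and shut, and the axes are right-handed (so a half turn about x gives the same grasp; the last joint's range is limited). The gripper opens to 85 mm and grips with 20 to 120 N. Pads are 22 mm wide; open, the fingers measure 114 mm over their backs; the gripper's body (76 mm by 85 mm) begins 54 mm behind the grasp point. The pads swing forward as they close: fully open they stand 13 mm farther back than shut.
Start: joints at [-1.329, 0.426, 0.074, 1.606, -0.034, 1.111, -0.067], TCP at [0.258, 0.624, 0.231] pointing down, gripper open.
Joint ranges: [-2.85, 2.85], [-0.5, 2.14], [-1.23, 1.37], [0.21, 2.46], [-1.02, 4.16], [0.16, 2.05], [-2.73, 2.73]. Speed limits (rad/s): [1.89, 1.89, 2.39, 2.39, 3.01, 3.01, 3.01].

INTERFACE

Orientations are given as a 3x3 rotation matrix whose columns are the frame's x, y, z axes.
In Python, from cell import state, imaging, arm gives the robot as it stands.
- The arm moves only by the tool jog_arm, never from a script. Its argument "rows" is a list of rows, each a list of 5 numbers: the shift along the world's x, y, z in m, then the turn about the world's z in degrees, then the gripper command: -1 is fully open, 1 is shut, values between are in proportion. In form: [[x, y, z, roll, gripper], ...]. A call has 1 to 12 rows; each row is the pose to reach, as a shift and turn from the pose commanded when the call began; what a row does not reach only later rows make up. A row lasts 1/10 s, in which the tool goes at most 50 mm and 8.59 degrees, less where a joint would pass 70% of its speed; a pose out of reach is approached as far as the arm can. A call with a gripper value outside its range is refused whole. The fingers move at their own pace and stop on an object; the grip force is fixed at half the most. Time passes only in rows, so rows that repeat a pose let the fingers close. It gives the time, the measured TCP pose, the force and the opening at its end, in the units of the state.
- state(): the state, without advancing time (a new reading comes with each control period).
- imaging.get_image(name): name is "scene" or "side" or "wrist"; returns a dict with "img" (384x512x3 uint8, red, green, blue), "z_map" (384x512 float32, m along the optical axis (not along the pixel's ray), 0 where there is no reading), "fov_y" (degrees; the focal length in pixels is half the picture's height over the tangent of half this angle, whatever the lens; pixels are square), "cx", "cy" (the principal point, pixels), "position" and "rotation" of the camera in the world. Camera axes: x right, y down, z forward; pixel columns grow to the right and rows downward; lengths in m; the calibration is good to about 2 mm. The wrist camera is an equidistant fisheye: a pixel r from the principal point sees the ray r / f radians off the axis. A picture is of the moment at which its call begins.
- arm.job_done(): hands the job in, once; it reports no verdict.
The state is a dict: "clock": time; "qpos": joint angles; "joint_velocities": joint speeds; "joint_torque": joint torques, N m; "ee_pos": TCP position; "tool_rot": TCP orientation; "contact_force": force on the tool from outside, world axes, zero at the start; "moment": the same for the moment, N m; "width": finger opening in m.
Only numpy, scipy, OpenCV 4.12 (cv2) and the standard library are available. Lean on these libraries where they do the work, as an engineer would, in place of code of your own. Each camera call takes 0.05 s, during which the arm holds its last target. There are 200 camera calls.

TASK

The steel caddy of piping nozzles hangs by its loop on the safety hook of the bench stand. Press the hook's sprung keeper down fully flush and keep it down while you draw the loop out over it and off the end of the hook arm, bearing on the hook with no more than 20 N and never forcing the loop against a raised keeper; then set the caddy down gently, upright and wholly on the round wooden board, and let go. Leave the tray of tarts and the two jars where they are.

Things in the scene. Friction and masses are not known exactly. Their poses are not given: they have to be found in the camera images.
- hook_arm: Hook arm: level fixed steel channel, 14 wide (y), 16 high. Origin on the column's axis, level with the arm's flat top; z up. It runs out along its own -x, roughly towards the robot, to a rounded nose 158 from the origin. Top flat from 19 to 150 out: two 4 mm cheeks, a 6 mm slot between, in which the keeper sits. Only the keeper and the column stand above it.
- keeper (a joint): Keeper: sprung pawl 5 wide in the arm's slot, rad. 0 = up, locked (start, rest); grows as pressed down; 0.29 = level with the arm's top, stop 0.315. Pivot 140 out along the arm, 1.5 below its top. At its inner end it takes 3 N to start, 5 N to bring flush, more nearer the pivot; then fingers wider than the slot meet the rigid cheeks. It springs back up by itself.
- keeper_end (a point): Top of the keeper's inner end. Keeper up: 100 out along the arm, 12 above the arm's top; below this point an upright face blocks the loop, and outwards from it a ramp falls to the pivot. The end moves 2 inwards as the keeper is pressed flush.
- caddy: Open stainless can of piping nozzles, 0.3 to 0.55 kg, 90 in diameter, 60 high, with a fixed hoop handle in its y-z plane topped by a strap loop. Origin: centre of the can's underside, z up. It hangs by the loop on the arm, its x axis along the arm's (within 0.05 rad), 83 to 92 out from the arm's origin, so 4 to 13 lie between loop and keeper.
- loop (a point): Centre of the loop's top bar, 149 above the caddy's origin. Flat rectangular loop, 8 thick (x), 44 wide (y), from 110 to 154 above the origin; window 26 wide, 24 high: it can rise 8 on the arm, not enough to pass over a raised keeper. The bar, 10 high, rests on the arm's top and can be pinched from above across its 8 mm.
- board: Round wooden board, 200 in diameter, 18 thick, flat on the table, fixed; origin at the centre of its underside. Lies left or right of the stand.
- tray: Bystander: clear tray of tart shells, 190 x 200, 21 high; origin at the centre of its underside.
- jar: Bystander: amber glass jar, 72 in diameter, 95 high; origin at the centre of its underside.
- jar2: Bystander: labelled glass jar with white cap, 52 in diameter, 100 high; origin at the centre of its underside.
- stand: Bench stand, fixed: foot 170 x 150, 12 thick, column 27 square, 262 high, a whisk hung behind it. Origin on the column's axis at table height. The hook arm is clamped to the column at a height that differs from start to start (195 to 225).

How it is judged:
On the way, in this order (a step that is already met when the one before it is completed fails the run):
1. the keeper is pressed down flush while the loop is still behind it on the arm (value of joint keeper above 0.265 rad and x of caddy in the frame of hook_arm above -0.102 m and z of caddy in the frame of hook_arm above -0.15 m), for 0.2 s.
2. the caddy is off the end of the arm (x of caddy in the frame of hook_arm below -0.163 m), for 0.1 s.
At the end, for the whole second after the job is handed in: Caddy released, at rest, upright (within 0.1 rad), standing on the round board with its axis within 55 mm of the board's centre; the keeper has sprung shut (under 0.05 rad) (horizontal distance between caddy and board below 0.055 m and z of caddy in the frame of board between 0.014 and 0.022 m and angle between caddy's own z axis and vertical below 0.1 rad and linear speed of caddy below 0.02 m/s and value of joint keeper below 0.05 rad); the robot touches nothing.
It fails at once if the fingers press on the hook arm or its keeper with more than 20 N (contact force between the fingers and hook_arm above 20 N).
It fails at once if the caddy is dragged or wrenched against the hook with more than 20 N (contact force between caddy and hook_arm above 20 N).
It fails at once if the caddy is dropped or banged onto the board (over 30 N) (contact force between caddy and board above 30 N).
It fails at once if the tray of tarts is shifted by more than 15 mm (distance of tray from where it was at the start of the episode above 0.015 m).
It fails at once if a jar is shifted by more than 15 mm (distance of any of jar, jar2 from where it was at the start of the episode above 0.015 m).
It also fails if it takes over 61 s, if anything falls off the work surface, if the arm or the gripper's body presses on something with over 40 N, if the wrist force passes 120 N, or if a joint passes its speed limit or range.

## Working session

There is one attempt and no reset: what is moved stays moved. The work goes in short steps, Python scripts to look and compute and a tool call to move; the robot and the scene stay as the last step left them, time stands still between calls to the robot, and variables do not carry over. Pictures are saved under pics/ and viewed, about 8 in all and at most 12, crops included, and the job is handed in when it is done.

Besides the shell and the picture viewer there is one more tool, called as name(argument=value, ...), one argument or row to a line, values as JSON. jog_arm: Moves the arm, as the interface text tells. Its arguments: {"type":"object","properties":{"rows":{"type":"array","items":{"type":"array","items":{"type":"number"}}}},"required":["rows"]}

```bash
mkdir -p pics
cat > h.py <<'E'
import numpy as np, cv2
from cell import state, imaging, arm
def get(n):
    d=imaging.get_image(n); return d
def save(d,name): cv2.imwrite('pics/'+name,cv2.cvtColor(d['img'],cv2.COLOR_RGB2BGR))
def cloud(d):
    h,w=d['z_map'].shape; f=h/2/np.tan(np.radians(d['fov_y'])/2)
    v,u=np.mgrid[:h,:w]; z=d['z_map']
    p=np.stack([(u-d['cx'])/f*z,(v-d['cy'])/f*z,z],-1)
    P=p@np.array(d['rotation']).T+np.array(d['position']); P[z==0]=np.nan
    return P
E
python3 - <<'E'
from h import *
import pickle
D={n:get(n) for n in ('scene','side','wrist')}
pickle.dump(D,open('d0.pkl','wb'))
for n in D: print(n,D[n]['position'],np.round(D[n]['rotation'],3).tolist(),D[n]['fov_y'])
im=np.hstack([D['scene']['img'],D['side']['img']])
cv2.imwrite('pics/a.png',cv2.cvtColor(np.vstack([cv2.resize(D['scene']['img'],(512,384))]),cv2.COLOR_RGB2BGR))
save(D['side'],'b.png');save(D['wrist'],'c.png')
s=state(); print(s['clock'],s['ee_pos'],np.round(s['tool_rot'],3).tolist(),s['width'],s['contact_force'])
E
```

```text
scene [ 1.2083693  -0.28952598  0.92649219] [[0.414, 0.686, -0.598], [0.91, -0.312, 0.272], [0.0, -0.657, -0.754]] 52.90292438478838
side [ 0.23799508 -0.63920644  0.83692736] [[0.861, -0.344, 0.374], [-0.508, -0.572, 0.644], [-0.007, -0.745, -0.667]] 47.37576133788635
wrist [0.18491141 0.65275464 0.37328062] [[0.383, 0.879, 0.285], [0.924, -0.364, -0.12], [-0.002, 0.309, -0.951]] 65.70646984690485
0.15 [0.25762935 0.62355425 0.23075115] [[-0.0, 0.382, 0.924], [-0.001, 0.924, -0.382], [-1.0, -0.001, 0.0]] 0.08511318761018391 [-0.29917297  0.39655028 -0.54213061]
```

View pics/a.png

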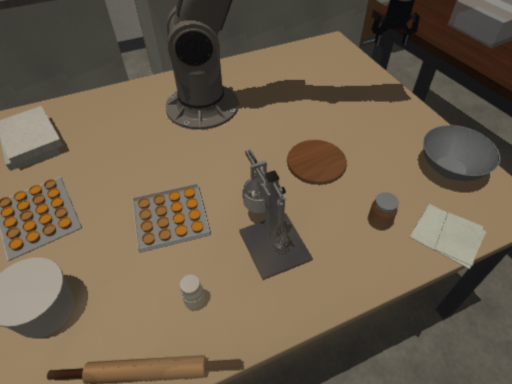

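View pics/b.png

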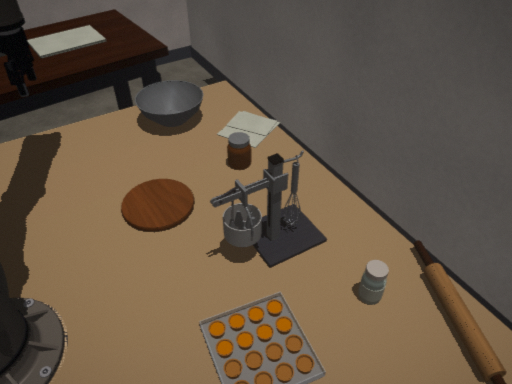

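Scene view: hook nose is at about (250,155), column at (272,190), can at (258,197) and board at (317,161). Side view: nose (216,200), column (275,165), can (242,225), board (158,204). The board is on the robot's left. Next I'll measure with depth.

Run:
```python
from h import *
import pickle
D=pickle.load(open('d0.pkl','rb'))
for n,bb in (('scene',(290,345,140,185)),('side',(120,195,178,230))):
    d=D[n];P=cloud(d)
    hsv=cv2.cvtColor(d['img'],cv2.COLOR_RGB2HSV)
    x0,x1,y0,y1=bb
    Z=P[...,2]
    # board
    m=np.zeros(Z.shape,bool);m[y0:y1,x0:x1]=1
    m&=(Z>0.011)&(Z<0.03)
    q=P[m]; (c,r)=cv2.minEnclosingCircle(q[:,:2].astype(np.float32)); print(n,'board',c,r,np.median(q[:,2]),len(q),q[:,:2].mean(0))
    b=(220,320,130,290) if n=='scene' else (205,325,140,260)
    m=np.zeros(Z.shape,bool);m[b[2]:b[3],b[0]:b[1]]=1
    for lo,hi in ((0.17,0.19),(0.19,0.2),(.2,.21),(0.21,0.22),(0.22,0.23),(0.23,0.24),(.24,.258),(0.258,0.275)):
        k=m&(Z>lo)&(Z<hi); q=P[k]
        if len(q): print(lo,len(q),np.round(np.nanpercentile(q,[2,50,98],axis=0),3).tolist())
# crop view
a=cv2.resize(D['side']['img'][140:260,200:330],None,fx=4.5,fy=4.5,interpolation=cv2.INTER_CUBIC)
cv2.imwrite('pics/d.png',a[...,::-1])
```

```text
scene board (0.45821067690849304, 0.24886418879032135) 0.10028762370347977 0.016666481615391304 1949 [0.46300315 0.24568794]
0.17 142 [[0.575, -0.039, 0.171], [0.672, -0.024, 0.182], [0.724, 0.004, 0.189]]
0.19 152 [[0.507, -0.039, 0.19], [0.646, -0.023, 0.196], [0.723, 0.012, 0.2]]
0.2 211 [[0.511, -0.038, 0.2], [0.599, -0.021, 0.207], [0.722, 0.012, 0.21]]
0.21 194 [[0.527, -0.039, 0.21], [0.581, -0.021, 0.216], [0.723, 0.004, 0.22]]
0.22 110 [[0.576, -0.038, 0.22], [0.673, -0.024, 0.223], [0.722, -0.0, 0.229]]
0.23 33 [[0.652, -0.03, 0.23], [0.672, -0.025, 0.236], [0.717, -0.009, 0.24]]
0.24 116 [[0.653, -0.031, 0.241], [0.675, -0.02, 0.246], [0.732, -0.009, 0.257]]
0.258 102 [[0.648, -0.031, 0.259], [0.662, -0.019, 0.261], [0.675, -0.006, 0.263]]
side board (0.4519030451774597, 0.24601171910762787) 0.10037083923816681 0.017190346998154804 2858 [0.44984711 0.24033301]
0.17 175 [[0.568, -0.04, 0.171], [0.653, -0.034, 0.182], [0.715, -0.015, 0.19]]
0.19 219 [[0.506, -0.039, 0.19], [0.615, -0.024, 0.196], [0.713, -0.018, 0.2]]
0.2 483 [[0.502, -0.039, 0.2], [0.589, -0.023, 0.206], [0.708, -0.001, 0.21]]
0.21 263 [[0.521, -0.04, 0.21], [0.576, -0.022, 0.215], [0.713, 0.004, 0.22]]
0.22 161 [[0.556, -0.039, 0.22], [0.65, -0.027, 0.222], [0.717, 0.0, 0.229]]
0.23 62 [[0.644, -0.031, 0.23], [0.653, -0.027, 0.236], [0.716, -0.008, 0.24]]
0.24 154 [[0.644, -0.032, 0.24], [0.662, -0.022, 0.246], [0.726, -0.008, 0.257]]
0.258 105 [[0.644, -0.032, 0.259], [0.657, -0.02, 0.261], [0.669, -0.005, 0.263]]
```

View pics/d.png

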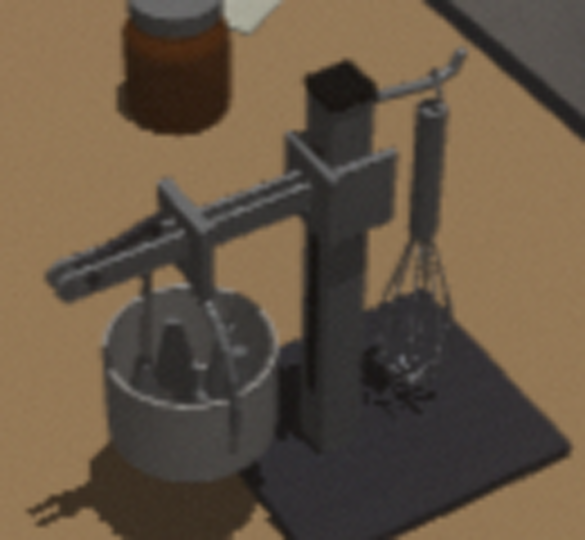

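The crop shows the raised keeper in front (wedge at about (150,235)), the loop bar at (185,210), and the arm nearly along world x. Next I'll fit the arm line, its top height and the loop position.

Run:
```python
from h import *
import pickle
D=pickle.load(open('d0.pkl','rb'))
for n in ('scene','side'):
    P=cloud(D[n]).reshape(-1,3); P=P[np.isfinite(P[:,0])]
    P=P[(abs(P[:,1]+.02)<.05)&(P[:,2]>.15)&(P[:,2]<.275)&(P[:,0]>.48)&(P[:,0]<.74)]
    print(n)
    for x in np.arange(.495,.645,.008):
        q=P[(P[:,0]>=x)&(P[:,0]<x+.008)]; q=q[q[:,2]>.18]
        if len(q)<3: continue
        zt=np.percentile(q[:,2],95); t=q[q[:,2]>zt-.006]
        print(round(x+.004,3),len(q),'ztop',np.round(np.percentile(q[:,2],[50,80,90,97]),4),'y',np.round(np.percentile(t[:,1],[5,50,95]),4))
    # bar: wide points y beyond arm
    b=P[(P[:,2]>.2)&(P[:,0]<.62)&(P[:,0]>.53)&(abs(P[:,1]+.02)>.011)]
    print('bar',len(b),np.round(np.percentile(b,[3,50,97],axis=0),4).tolist())
```

```text
scene
0.507 8 ztop [0.2005 0.2051 0.2075 0.2087] y [-0.0227 -0.0227 -0.0213]
0.515 12 ztop [0.2071 0.2092 0.2095 0.2098] y [-0.0239 -0.0156 -0.0107]
0.523 15 ztop [0.2088 0.2101 0.2104 0.211 ] y [-0.0239 -0.0188 -0.0096]
0.531 13 ztop [0.2082 0.2115 0.2122 0.2131] y [-0.0201 -0.0153 -0.0102]
0.539 20 ztop [0.2065 0.211  0.2122 0.2144] y [-0.0228 -0.0201 -0.0145]
0.547 12 ztop [0.2076 0.2134 0.2151 0.2158] y [-0.0184 -0.0176 -0.0153]
0.555 13 ztop [0.2092 0.2181 0.2191 0.2199] y [-0.0186 -0.0177 -0.0157]
0.563 10 ztop [0.2109 0.2152 0.2164 0.2176] y [-0.0222 -0.0189 -0.0165]
0.571 29 ztop [0.2174 0.2186 0.2191 0.2196] y [-0.0345 -0.0164  0.0037]
0.579 134 ztop [0.2071 0.2168 0.2182 0.2194] y [-0.0348 -0.0139  0.004 ]
0.587 17 ztop [0.2069 0.2087 0.2095 0.2106] y [-0.0245 -0.0141 -0.0104]
0.595 17 ztop [0.2068 0.2083 0.2094 0.2111] y [-0.025  -0.0204 -0.0116]
0.603 18 ztop [0.2059 0.2083 0.2091 0.2097] y [-0.0241 -0.0177 -0.0112]
0.611 15 ztop [0.2036 0.2078 0.2094 0.2105] y [-0.0234 -0.0213 -0.0128]
0.619 9 ztop [0.2031 0.2072 0.2077 0.2087] y [-0.0251 -0.0238 -0.0209]
0.627 4 ztop [0
[... 975 characters left out ...]
97 0.2198] y [-0.036  -0.0231  0.0043]
0.587 31 ztop [0.2064 0.2091 0.2097 0.2102] y [-0.0245 -0.0152 -0.0116]
0.595 31 ztop [0.2055 0.2093 0.2101 0.2102] y [-0.0242 -0.0213 -0.0123]
0.603 31 ztop [0.2051 0.2086 0.2088 0.2102] y [-0.0252 -0.0193 -0.0111]
0.611 34 ztop [0.2067 0.2088 0.2094 0.2098] y [-0.0249 -0.0166 -0.0114]
0.619 27 ztop [0.2057 0.2088 0.2094 0.2103] y [-0.0245 -0.0189 -0.012 ]
0.627 33 ztop [0.2056 0.2084 0.2092 0.2097] y [-0.0258 -0.0224 -0.0124]
0.635 54 ztop [0.2022 0.2087 0.2116 0.2191] y [-0.0389 -0.0277 -0.0096]
0.643 253 ztop [0.2214 0.2438 0.2543 0.2612] y [-0.031  -0.0197 -0.0085]
bar 71 [[0.568, -0.0371, 0.2025], [0.571, -0.0075, 0.2139], [0.576, 0.0052, 0.2202]]
```

Estimates:
- **Arm:** top z≈0.2095, axis y≈-0.0175, yaw≈0. Column x≈0.659, so the nose is at about 0.501.
- **Bar:** x≈0.575, which is 84 out.
- **Keeper end:** x≈0.559.
- **Board:** centre about (0.455, 0.2475).

The plan is to have the jaws along the arm, so the outer finger presses the keeper while the pair pinches the bar.

jog_arm(
  rows=[
    [0, 0, 0.05, 0, -1],
    [0, 0, 0.1, 0, 0.435],
    [0.05, -0.1, 0.1, -16, 0.435],
    [0.1, -0.2, 0.1, -32, 0.435],
    [0.15, -0.3, 0.1, -40, 0.435],
    [0.2, -0.4, 0.1, -48, 0.435],
    [0.25, -0.5, 0.1, -56, 0.435],
    [0.3, -0.6, 0.1, -64, 0.435],
    [0.313, -0.641, 0.1, -67.5, 0.435],
    [0.313, -0.641, 0.1, -67.5, 0.435],
    [0.313, -0.641, 0.1, -67.5, 0.435],
    [0.313, -0.641, 0.1, -67.5, 0.435],
  ],
)

```text
clock: 1.35
ee_pos: [0.4788, 0.1732, 0.3314]
tool_rot: [[0.0, 1.0, 0.001], [0.0, 0.001, -1.0], [-1.0, 0.0, -0.0]]
contact_force: [-0.4, 0.6, -0.5]
width: 0.0242
```

jog_arm(
  rows=[
    [0.0922, -0.1907, 0, 0, 0.435],
    [0.0922, -0.1907, 0, 0, 0.435],
    [0.0922, -0.1907, 0, 0, 0.435],
    [0.0922, -0.1907, 0, 0, 0.435],
    [0.0922, -0.1907, 0, 0, 0.435],
    [0.0922, -0.1907, -0.04, 0, 0.435],
    [0.0922, -0.1907, -0.08, 0, 0.435],
    [0.0922, -0.1907, -0.08, 0, 0.435],
    [0.0922, -0.1907, -0.08, 0, 0.435],
  ],
)

```text
clock: 2.25
ee_pos: [0.5706, -0.0154, 0.252]
tool_rot: [[-0.001, 1.0, 0.001], [-0.0, 0.001, -1.0], [-1.0, -0.001, 0.0]]
contact_force: [0.2, -0.4, 0.6]
width: 0.0242
```

Run:
```python
from h import *
import pickle
s=state(); print(s['clock'],s['ee_pos'],s['width'],s['contact_force'])
D={n:get(n) for n in ('side','wrist','scene')}
pickle.dump(D,open('d1.pkl','wb'))
a=cv2.resize(D['side']['img'][120:230,195:305],(560,560),interpolation=cv2.INTER_CUBIC)
cv2.imwrite('pics/e.png',a[...,::-1]); save(D['wrist'],'f.png')
```

```text
2.25 [ 0.57063547 -0.01543015  0.25197231] 0.024228737613097247 [ 0.24438383 -0.37159575  0.59469266]
```

View pics/e.png

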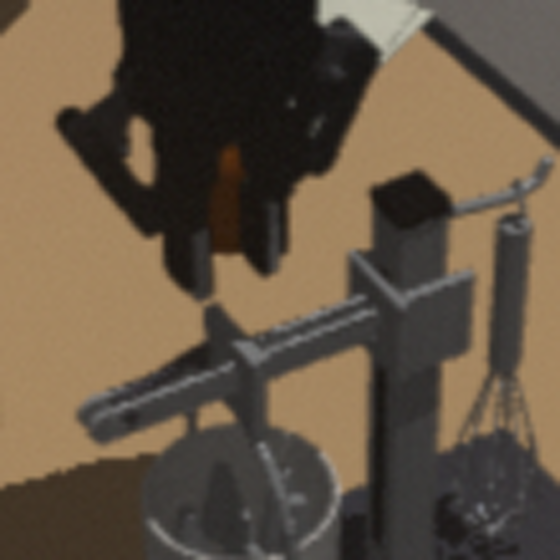

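View pics/f.png

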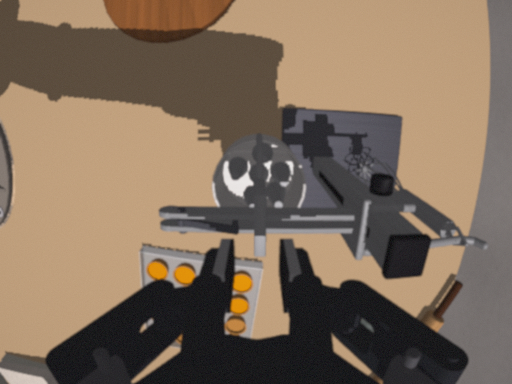

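The side crop shows the fingers straddling above the bar and keeper. In the wrist view the bar runs from about (258,135) to (260,250), and the fingers' inner faces are at about 233 and 284. I'll compute the bar, nose and fingertip x from the wrist depth as a cross-check.

Run:
```python
from h import *
import pickle
d=pickle.load(open('d1.pkl','rb'))['wrist']
h,w=d['z_map'].shape; f=h/2/np.tan(np.radians(d['fov_y'])/2)
v,u=np.mgrid[:h,:w]; a=u-d['cx'];b=v-d['cy'];r=np.hypot(a,b)+1e-9;t=r/f
z=d['z_map']; p=np.stack([a/r*np.tan(t)*z,b/r*np.tan(t)*z,z],-1)
P=p@np.array(d['rotation']).T+d['position']
P[z==0]=np.nan
print(d['position'],d['cx'],d['cy'],f)
def pr(name,m):
    q=P[m]; print(name,len(q),np.round(np.nanpercentile(q,[2,50,98],axis=0),4).tolist())
X,Y,Z=P[...,0],P[...,1],P[...,2]
near=(abs(Y+.0175)<.03)
pr('bar',near&(Z>.213)&(Z<.226)&(abs(Y+.0175)>.010)&(X>.55)&(X<.6))
pr('armtop',near&(Z>.204)&(Z<.213)&(X>.585)&(X<.635)&(abs(Y+.0175)<.012))
pr('nose',near&(Z>.19)&(Z<.213)&(X<.54))
pr('column',near&(Z>.255)&(Z<.27)&(X>.62)&(X<.7))
pr('keeper',near&(abs(Y+.0175)<.006)&(Z>.214)&(X<.566)&(X>.5))
pr('fingL',(Z>.24)&(Z<.275)&(X<.571)&(X>.53)&(v>200));pr('fingR',(Z>.24)&(Z<.275)&(X>.571)&(X<.61)&(v>200))
for x in np.arange(.5,.57,.006):
    m=(abs(Y+.0165)<.004)&(X>=x)&(X<x+.006)&(Z>.19)&(Z<.23)
    if m.sum(): print(round(x,3),np.round(np.nanpercentile(Z[m],[50,90]),4))
```

```text
[0.57144366 0.0625875  0.39555806] 256.4950194675748 195.8091442853873 297.3186396354542
bar 454 [[0.5699, -0.0363, 0.2144], [0.5738, -0.0034, 0.2196], [0.5776, 0.0064, 0.221]]
armtop 1152 [[0.5861, -0.0249, 0.2043], [0.6094, -0.0182, 0.2094], [0.6337, -0.0109, 0.211]]
nose 1232 [[0.5027, -0.0244, 0.1951], [0.5211, -0.0134, 0.209], [0.5392, -0.0086, 0.2125]]
column 1827 [[0.6451, -0.0312, 0.2567], [0.656, -0.0166, 0.2618], [0.6707, -0.0053, 0.263]]
keeper 2644 [[0.519, -0.0233, 0.2152], [0.5305, -0.0157, 0.315], [0.5596, -0.0116, 0.3482]]
fingL 524 [[0.5462, -0.0257, 0.255], [0.5553, -0.0092, 0.2668], [0.5597, -0.0051, 0.2746]]
fingR 532 [[0.5834, -0.026, 0.2552], [0.5878, -0.0093, 0.2671], [0.5968, -0.0051, 0.2747]]
0.5 [0.2041 0.2086]
0.506 [0.2072 0.2101]
0.512 [0.2098 0.2109]
0.518 [0.2102 0.2116]
0.524 [0.2113 0.2127]
0.53 [0.2129 0.2148]
0.536 [0.2147 0.2164]
0.542 [0.2168 0.2184]
0.548 [0.2187 0.2203]
0.554 [0.219  0.2217]
0.56 [0.2094 0.2102]
0.566 [0.2191 0.2203]
```

Wrist check: bar x=0.574, arm top 0.2095, keeper end 0.5595, finger inner faces 0.5597 and 0.5834. I'll shift 1.5 mm outward and descend onto the keeper slowly.

jog_arm(
  rows=[
    [-0.0015, 0, -0.01, 0, 0.435],
    [-0.0015, 0, -0.02, 0, 0.435],
    [-0.0015, 0, -0.026, 0, 0.435],
    [-0.0015, 0, -0.029, 0, 0.435],
    [-0.0015, 0, -0.032, 0, 0.435],
    [-0.0015, 0, -0.035, 0, 0.435],
    [-0.0015, 0, -0.037, 0, 0.435],
    [-0.0015, 0, -0.037, 0, 0.435],
  ],
)

```text
clock: 3.2
ee_pos: [0.5695, -0.0156, 0.2144]
tool_rot: [[0.001, 1.0, 0.001], [0.0, 0.001, -1.0], [-1.0, 0.001, -0.0]]
contact_force: [2.0, 0.9, 5.1]
width: 0.0241
```

jog_arm(
  rows=[
    [0, -0.0015, 0, 0, 0.55],
    [0, -0.0015, 0, 0, 0.65],
    [0, -0.0015, 0, 0, 0.72],
    [0, -0.0015, 0, 0, 0.72],
    [0, -0.0015, -0.0015, 0, 0.72],
    [0, -0.0015, -0.0015, 0, 0.72],
  ],
)

```text
clock: 3.8
ee_pos: [0.5693, -0.0171, 0.2128]
tool_rot: [[0.0, 1.0, 0.001], [-0.0, 0.001, -1.0], [-1.0, 0.0, 0.0]]
contact_force: [0.1, 0.7, 4.6]
width: 0.0119
```

jog_arm(
  rows=[
    [0, 0, -0.001, 0, 0.72],
    [0, 0, -0.001, 0, 0.72],
    [0, 0, -0.0015, 0, 0.72],
    [0, 0, -0.0015, 0, 0.72],
  ],
)

```text
clock: 4.2
ee_pos: [0.5694, -0.0171, 0.2114]
tool_rot: [[0.0, 1.0, 0.001], [-0.0, 0.001, -1.0], [-1.0, 0.0, 0.0]]
contact_force: [0.3, -0.4, 5.5]
width: 0.012
```

jog_arm(
  rows=[
    [0, 0, -0.0005, 0, 0.72],
    [0, 0, -0.0005, 0, 0.72],
    [0, 0, -0.001, 0, 0.72],
    [0, 0, -0.001, 0, 0.72],
  ],
)

```text
clock: 4.6
ee_pos: [0.5694, -0.0171, 0.2104]
tool_rot: [[0.0, 1.0, 0.001], [-0.0, 0.001, -1.0], [-1.0, 0.0, 0.0]]
contact_force: [0.8, -0.5, 5.9]
width: 0.0117
```

jog_arm(
  rows=[
    [0, 0, -0.0005, 0, 0.72],
    [0, 0, -0.0005, 0, 0.72],
    [0, 0, -0.0005, 0, 0.72],
  ],
)

```text
clock: 4.9
ee_pos: [0.5694, -0.0171, 0.2102]
tool_rot: [[0.0, 1.0, 0.001], [0.0, 0.001, -1.0], [-1.0, 0.0, -0.0]]
contact_force: [-0.3, 0.7, 10.0]
width: 0.0121
```

The cheeks are reached: 10 N and z stalled, so the keeper is flush. I'll ease up 0.2 mm and pinch.

jog_arm(
  rows=[
    [0, 0, 0, 0, 0.72],
    [0, 0, 0.0002, 0, 0.76],
    [0, 0, 0.0002, 0, 0.8],
    [0, 0, 0.0002, 0, 0.84],
    [0, 0, 0.0002, 0, 1],
    [0, 0, 0.0002, 0, 1],
    [0, 0, 0.0002, 0, 1],
  ],
)

```text
clock: 5.6
ee_pos: [0.5693, -0.0171, 0.2104]
tool_rot: [[0.0, 1.0, 0.001], [0.0, 0.001, -1.0], [-1.0, 0.0, -0.0]]
contact_force: [-2.8, -0.2, 10.3]
width: 0.0057
```

Run:
```python
from h import *
s=state(); print(s['width'],s['contact_force'],s['ee_pos'])
D={n:get(n) for n in ('side','wrist')}
a=cv2.resize(D['side']['img'][130:240,195:305],(560,560),interpolation=cv2.INTER_CUBIC)
b=cv2.resize(D['wrist']['img'][180:290,190:330],(0,0),fx=4,fy=4,interpolation=cv2.INTER_CUBIC)
cv2.imwrite('pics/g.png',a[...,::-1]); cv2.imwrite('pics/h.png',b[...,::-1])
```

```text
0.005678199012214541 [-2.78239415 -0.21745572 10.32052476] [ 0.56926158 -0.01709405  0.21037598]
```

View pics/g.png

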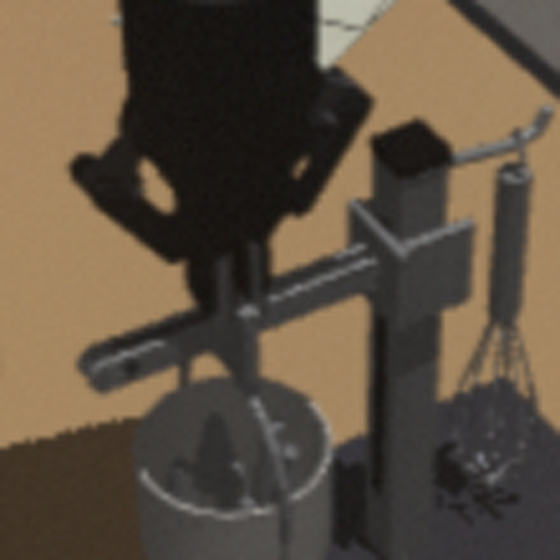

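View pics/h.png

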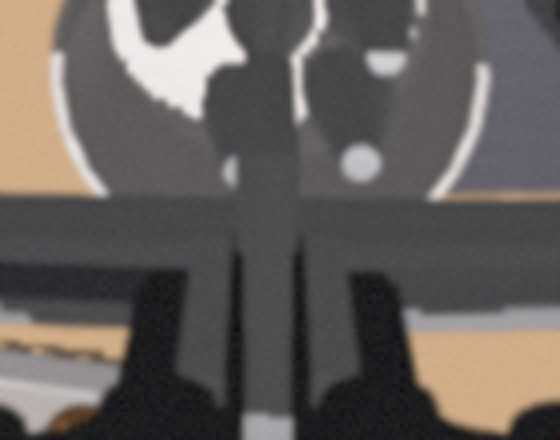

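The wrist crop shows the bar (columns 245–300) pinched between the pads. In the side crop the outer finger sits on the keeper, with no wedge standing up. I'll draw outward in small steps, watching the force.

jog_arm(
  rows=[
    [-0.001, 0, 0.0002, 0, 1],
    [-0.002, 0, 0.0002, 0, 1],
    [-0.003, 0, 0.0002, 0, 1],
    [-0.004, 0, 0.0002, 0, 1],
  ],
)

```text
clock: 6.1
ee_pos: [0.5656, -0.017, 0.2104]
tool_rot: [[0.001, 1.0, 0.001], [-0.0, 0.001, -1.0], [-1.0, 0.001, 0.0]]
contact_force: [5.8, -0.4, 3.4]
width: 0.0061
```

jog_arm(
  rows=[
    [-0.001, 0, 0, 0, 1],
    [-0.0015, 0, 0, 0, 1],
    [-0.0015, 0, 0, 0, 1],
  ],
)

```text
clock: 6.4
ee_pos: [0.564, -0.017, 0.2104]
tool_rot: [[0.001, 1.0, 0.001], [0.0, 0.001, -1.0], [-1.0, 0.001, -0.0]]
contact_force: [4.7, 0.1, 4.9]
width: 0.0059
```

jog_arm(
  rows=[
    [-0.0005, 0, 0, 0, 1],
    [-0.001, 0, 0, 0, 1],
    [-0.0015, 0, 0, 0, 1],
    [-0.0015, 0, 0, 0, 1],
  ],
)

```text
clock: 6.8
ee_pos: [0.5625, -0.017, 0.2104]
tool_rot: [[0.001, 1.0, 0.001], [0.0, 0.001, -1.0], [-1.0, 0.001, -0.0]]
contact_force: [4.1, 0.6, 5.1]
width: 0.0061
```

No jam and the drag is steady at about 4 N, so I'll continue.

jog_arm(
  rows=[
    [-0.001, 0, 0, 0, 1],
    [-0.002, 0, 0, 0, 1],
    [-0.003, 0, 0, 0, 1],
    [-0.003, 0, 0, 0, 1],
  ],
)

```text
clock: 7.2
ee_pos: [0.5594, -0.017, 0.2104]
tool_rot: [[0.001, 1.0, 0.001], [0.0, 0.001, -1.0], [-1.0, 0.001, -0.0]]
contact_force: [4.2, 0.3, 6.0]
width: 0.0061
```

jog_arm(
  rows=[
    [-0.001, 0, 0, 0, 1],
    [-0.002, 0, 0, 0, 1],
    [-0.003, 0, 0, 0, 1],
    [-0.004, 0, 0, 0, 1],
    [-0.005, 0, 0, 0, 1],
    [-0.005, 0, 0, 0, 1],
  ],
)

```text
clock: 7.8
ee_pos: [0.5544, -0.017, 0.2104]
tool_rot: [[0.001, 1.0, 0.001], [0.0, 0.001, -1.0], [-1.0, 0.001, -0.0]]
contact_force: [4.2, -0.4, 5.7]
width: 0.0059
```

jog_arm(
  rows=[
    [-0.002, 0, 0, 0, 1],
    [-0.004, 0, 0, 0, 1],
    [-0.006, 0, 0, 0, 1],
    [-0.008, 0, 0, 0, 1],
    [-0.01, 0, 0, 0, 1],
    [-0.012, 0, 0, 0, 1],
    [-0.014, 0, 0, 0, 1],
    [-0.016, 0, 0, 0, 1],
    [-0.018, 0, 0, 0, 1],
    [-0.018, 0, 0, 0, 1],
  ],
)

```text
clock: 8.8
ee_pos: [0.5363, -0.017, 0.2104]
tool_rot: [[0.001, 1.0, 0.001], [0.0, 0.001, -1.0], [-1.0, 0.001, -0.0]]
contact_force: [4.0, -0.8, 6.5]
width: 0.006
```

jog_arm(
  rows=[
    [-0.002, 0, 0, 0, 1],
    [-0.004, 0, 0, 0, 1],
    [-0.006, 0, 0, 0, 1],
    [-0.008, 0, 0, 0, 1],
    [-0.01, 0, 0, 0, 1],
    [-0.012, 0, 0, 0, 1],
    [-0.014, 0, 0, 0, 1],
    [-0.014, 0, 0, 0, 1],
  ],
)

```text
clock: 9.6
ee_pos: [0.5236, -0.017, 0.2114]
tool_rot: [[0.003, 1.0, 0.001], [0.001, 0.001, -1.0], [-1.0, 0.003, -0.001]]
contact_force: [6.6, -0.8, 14.9]
width: 0.0059
```

The force is rising near the pivot, and the loop is well past the keeper's end, so I'll lift a little before going further.

jog_arm(
  rows=[
    [0.0005, 0, 0.002, 0, 1],
    [0.0005, 0, 0.003, 0, 1],
    [0.0005, 0, 0.003, 0, 1],
  ],
)

```text
clock: 9.9
ee_pos: [0.5227, -0.017, 0.2133]
tool_rot: [[0.0, 1.0, 0.001], [0.0, 0.001, -1.0], [-1.0, 0.0, -0.0]]
contact_force: [3.0, 0.4, 6.2]
width: 0.0059
```

jog_arm(
  rows=[
    [-0.001, 0, 0.001, 0, 1],
    [-0.002, 0, 0.002, 0, 1],
    [-0.003, 0, 0.002, 0, 1],
    [-0.004, 0, 0.002, 0, 1],
  ],
)

```text
clock: 10.3
ee_pos: [0.518, -0.017, 0.2148]
tool_rot: [[-0.001, 1.0, 0.001], [-0.0, 0.001, -1.0], [-1.0, -0.001, 0.0]]
contact_force: [0.5, 0.1, -4.6]
width: 0.0061
```

Force now is only the caddy's weight (-4.6 N), so I'll carry on out past the nose.

jog_arm(
  rows=[
    [-0.004, 0, 0, 0, 1],
    [-0.008, 0, 0, 0, 1],
    [-0.012, 0, 0, 0, 1],
    [-0.017, 0, 0, 0, 1],
    [-0.022, 0, 0, 0, 1],
    [-0.027, 0, 0, 0, 1],
    [-0.034, 0, 0, 0, 1],
    [-0.041, 0, 0, 0, 1],
    [-0.048, 0, 0, 0, 1],
    [-0.055, 0, 0, 0, 1],
    [-0.055, 0, 0, 0, 1],
    [-0.055, 0, 0, 0, 1],
  ],
)

```text
clock: 11.5
ee_pos: [0.4638, -0.0169, 0.2154]
tool_rot: [[0.001, 1.0, 0.001], [0.0, 0.001, -1.0], [-1.0, 0.001, -0.0]]
contact_force: [-0.0, 0.6, -4.0]
width: 0.0059
```

jog_arm(
  rows=[
    [-0.002, 0.012, 0, 0, 1],
    [-0.004, 0.036, 0, 0, 1],
    [-0.006, 0.062, 0, 0, 1],
    [-0.009, 0.09, 0, 0, 1],
    [-0.009, 0.12, 0, 0, 1],
    [-0.009, 0.15, 0, 0, 1],
    [-0.009, 0.18, 0, 0, 1],
    [-0.009, 0.21, 0, 0, 1],
    [-0.009, 0.235, 0, 0, 1],
    [-0.009, 0.253, 0, 0, 1],
    [-0.009, 0.264, 0, 0, 1],
    [-0.009, 0.264, 0, 0, 1],
  ],
)

```text
clock: 12.7
ee_pos: [0.4547, 0.2479, 0.215]
tool_rot: [[-0.0, 1.0, 0.002], [-0.0, 0.002, -1.0], [-1.0, -0.0, 0.0]]
contact_force: [-0.2, 0.2, -4.4]
width: 0.006
```

Run:
```python
from h import *
s=state(); print(s['ee_pos'],s['contact_force'],s['clock'])
D={n:get(n) for n in ('side','scene')}
cv2.imwrite('pics/i.png',np.hstack([cv2.resize(D['side']['img'][100:300,80:300],(400,364)),cv2.resize(D['scene']['img'][100:280,220:418],(400,364))])[...,::-1])
for n in D:
    P=cloud(D[n]).reshape(-1,3)
    q=P[(np.hypot(P[:,0]-.455,P[:,1]-.2475)<.075)&(P[:,2]>.03)&(P[:,2]<.14)]
    print(n,np.round(np.nanpercentile(q,[.5,2,50,98,99.5],axis=0),3).tolist())
```

```text
[0.4546805  0.24787705 0.21498944] [-0.21752926  0.19432831 -4.43802242] 12.7
side [[0.41, 0.2, 0.074], [0.411, 0.202, 0.076], [0.451, 0.23, 0.11], [0.495, 0.292, 0.131], [0.497, 0.294, 0.136]]
scene [[0.414, 0.198, 0.072], [0.416, 0.202, 0.075], [0.466, 0.247, 0.109], [0.502, 0.29, 0.131], [0.503, 0.291, 0.136]]
```

View pics/i.png

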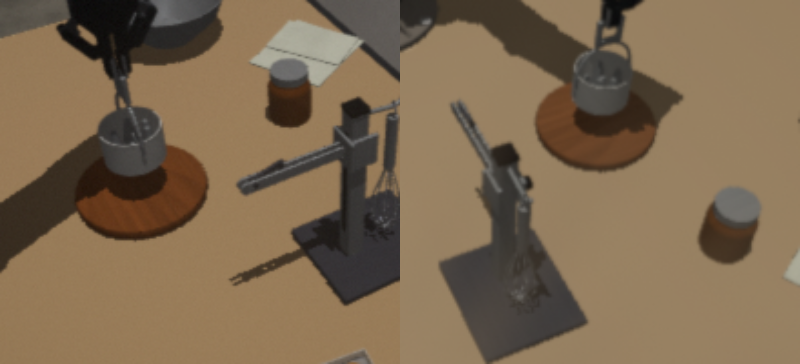

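The caddy hangs upright over the centre of the board, the keeper is back up on the bare arm, and the jar is untouched. Predicted touch is about 52 mm down.

jog_arm(
  rows=[
    [0, 0, -0.01, 0, 1],
    [0, 0, -0.02, 0, 1],
    [0, 0, -0.03, 0, 1],
    [0, 0, -0.038, 0, 1],
    [0, 0, -0.043, 0, 1],
    [0, 0, -0.046, 0, 1],
    [0, 0, -0.048, 0, 1],
    [0, 0, -0.049, 0, 1],
    [0, 0, -0.05, 0, 1],
    [0, 0, -0.05, 0, 1],
  ],
)

```text
clock: 13.8
ee_pos: [0.4547, 0.247, 0.1653]
tool_rot: [[0.0, 1.0, 0.001], [0.0, 0.001, -1.0], [-1.0, 0.0, -0.0]]
contact_force: [-0.0, 0.2, -5.3]
width: 0.0058
```

jog_arm(
  rows=[
    [0, 0, -0.0004, 0, 1],
    [0, 0, -0.0008, 0, 1],
    [0, 0, -0.001, 0, 1],
    [0, 0, -0.001, 0, 1],
  ],
)

```text
clock: 14.2
ee_pos: [0.4546, 0.247, 0.1642]
tool_rot: [[-0.0, 1.0, 0.001], [0.0, 0.001, -1.0], [-1.0, -0.0, -0.0]]
contact_force: [-0.6, -0.5, -5.4]
width: 0.0064
```

jog_arm(
  rows=[
    [0, 0, -0.0004, 0, 1],
    [0, 0, -0.0007, 0, 1],
    [0, 0, -0.0007, 0, 1],
  ],
)

```text
clock: 14.5
ee_pos: [0.4546, 0.247, 0.1635]
tool_rot: [[-0.0, 1.0, 0.001], [0.0, 0.001, -1.0], [-1.0, -0.0, -0.0]]
contact_force: [0.2, -0.2, -3.9]
width: 0.0059
```

jog_arm(
  rows=[
    [0, 0, -0.0004, 0, 1],
    [0, 0, -0.0004, 0, 1],
  ],
)

```text
clock: 14.7
ee_pos: [0.4546, 0.247, 0.1631]
tool_rot: [[-0.0, 1.0, 0.001], [0.0, 0.001, -1.0], [-1.0, -0.0, -0.0]]
contact_force: [-0.5, 0.7, -3.8]
width: 0.0063
```

jog_arm(
  rows=[
    [0, 0, -0.0005, 0, 1],
    [0, 0, -0.0005, 0, 1],
  ],
)

```text
clock: 14.9
ee_pos: [0.4549, 0.247, 0.1628]
tool_rot: [[0.0, 1.0, 0.001], [0.0, 0.001, -1.0], [-1.0, 0.0, -0.0]]
contact_force: [1.1, -0.4, -0.6]
width: 0.0057
```

jog_arm(
  rows=[
    [0, 0, -0.0004, 0, 1],
    [0, 0, -0.0004, 0, 1],
  ],
)

```text
clock: 15.1
ee_pos: [0.4552, 0.2469, 0.1627]
tool_rot: [[0.001, 1.0, 0.001], [0.0, 0.001, -1.0], [-1.0, 0.001, -0.0]]
contact_force: [0.4, -2.4, 4.9]
width: 0.006
```

It has landed: force went from -4 to +5 N. I'll open and retreat straight up.

jog_arm(
  rows=[
    [0, 0, 0, 0, 0.8],
    [0, 0, 0, 0, 0.7],
    [0, 0, 0, 0, 0.55],
    [0, 0, 0, 0, 0.4],
    [0, 0, 0, 0, 0.4],
    [0, 0, 0.01, 0, 0.4],
    [0, 0, 0.03, 0, 0.4],
    [0, 0, 0.06, 0, 0.4],
    [0, 0, 0.1, 0, 0.4],
    [0, 0, 0.14, 0, 0.4],
    [0, 0, 0.14, 0, 0.4],
    [0, 0, 0.14, 0, 0.4],
  ],
)

```text
clock: 16.3
ee_pos: [0.4549, 0.2471, 0.3036]
tool_rot: [[0.002, 1.0, 0.001], [0.002, 0.001, -1.0], [-1.0, 0.002, -0.002]]
contact_force: [0.4, -0.7, -1.6]
width: 0.0256
```

Run:
```python
from h import *
s=state(); print(s['ee_pos'],s['contact_force'],s['clock'],s['width'])
D={n:get(n) for n in ('side','scene')}
cv2.imwrite('pics/j.png',np.hstack([cv2.resize(D['side']['img'],(400,300)),cv2.resize(D['scene']['img'],(400,300))])[...,::-1])
for n in D:
    P=cloud(D[n]).reshape(-1,3)
    q=P[(np.hypot(P[:,0]-.455,P[:,1]-.2475)<.075)&(P[:,2]>.027)&(P[:,2]<.18)]
    r=q[(q[:,2]>.068)&(q[:,2]<.085)]
    print(n,np.round(np.nanpercentile(q,[.5,50,99.5],axis=0),3).tolist(),'rim',np.round(np.nanpercentile(r,[1,99],axis=0).mean(0),3))
    b=q[(q[:,2]>.16)]; print('bar',len(b),np.round(b.mean(0),3))
```

```text
[0.45494617 0.24710796 0.3035706 ] [ 0.38716895 -0.71043922 -1.63507243] 16.3 0.025633696677934192
side [[0.41, 0.2, 0.028], [0.453, 0.235, 0.062], [0.497, 0.293, 0.172]] rim [0.454 0.246 0.075]
bar 58 [0.454 0.244 0.169]
scene [[0.414, 0.201, 0.027], [0.461, 0.247, 0.063], [0.503, 0.291, 0.172]] rim [0.458 0.246 0.075]
bar 57 [0.459 0.246 0.168]
```

View pics/j.png

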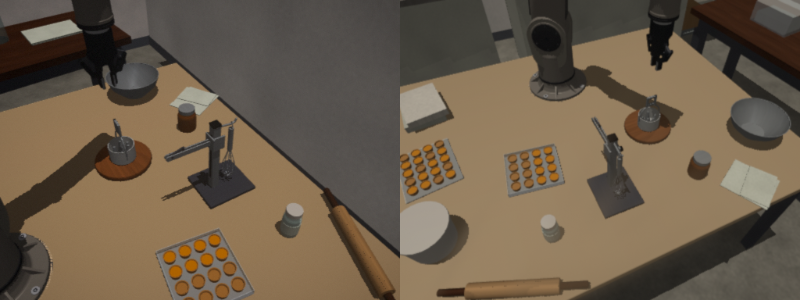

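The caddy stands upright in the centre of the board (bar top 0.172 = 0.018 + 0.154), the gripper is clear, and the tray and jars look where they were. I'll hand in.

```bash
python3 -c "
from cell import arm
print(arm.job_done())"
```

```text
the job is handed in; nothing more can be done
None
```

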